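Sweep the off-cuts into the bench scoop

ROBOT

A 7-joint arm with a two-finger parallel gripper is mounted at the origin on the work surface. World frame = base frame: x ahead of the robot, y to its left, z up, the work surface at z = 0. Lengths are in m, angles in rad, forces in N, time in s.
With the tool pointing down it reaches from about 0.4 to 0.85 m from the base axis. Payload 4.5 kg.
Tool frame: the origin (TCP) lies at the very end of the fingers, on their centre line; the grasp point (between the pads) lies 19 mm behind it (r.grip_depth is the distance from the TCP to the grasp point, in m); z points along the fingers, x is the direction in which the jaws open and shut, and the axes are right-handed (so a half turn about z gives the same grasp; the last joint's range is limited). The gripper opens to 88 mm and grips with 3 to 60 N. Pads are 18 mm wide; open, the fingers measure 123 mm over their backs; the gripper's body (75 mm by 187 mm) begins 45 mm behind the grasp point.
Start: joints at [-1.263, 0.689, -0.195, 1.565, 0.157, 0.902, -0.215], TCP at [0.169, 0.602, 0.2] pointing down, gripper open.
Joint ranges: [-3.01, 3.01], [-0.46, 2.08], [-1.47, 1.51], [0.13, 2.56], [-1, 4.14], [0.04, 2.09], [-2.66, 2.66]. Speed limits (rad/s): [2.57, 2.57, 3.14, 3.14, 3.14, 3.14, 3.14].

INTERFACE

Orientations are given as a unit quaternion [x, y, z, w].
In Python, from plant import r gives the robot as it stands. The module is installed in compiled form; this text tells all that it offers.
- The arm moves only by the shell command python3 -m jog 'ROWS' [FORCE]. ROWS is JSON, a list of rows, each a list of 5 numbers: the shift along the tool's x, y, z in units of 1 m (1.0 is 1 m), then the turn about the tool's z in units of 360 degrees (1.0 is 360 degrees), then the closure, from 0 (fully open) to 1 (shut). In form: [[dx, dy, dz, yaw, fingers], ...]. A call has 1 to 20 rows; each row shifts and turns the commanded pose from where the row before left it, along the tool's axes as they then stand; what a row does not reach is not made up. A row lasts 1/10 s, in which the tool goes at most 50 mm and 8.59 degrees, less where a joint would pass 70% of its speed; a pose out of reach is approached as far as the arm can. A call with a number of a shift or a turn outside -1 to 1 is refused whole. A call with a gripper value outside its range is refused whole. The fingers move at their own pace and stop on an object; FORCE is the grip in N (left out, the last holds). Time passes only in rows, so rows that do not move let the fingers close. It gives the time, the measured TCP pose, the force and the opening at its end, in the units of the state.
- r.get_state(): the state, without advancing time (a new reading comes with each control period).
- r.snapshot(name): name is "scene" or "top" or "wrist"; returns the picture (420x560x3 uint8, red, green, blue); there is no depth.
- r.get_calibration(name): a dict with "mtx" (3x3 intrinsics, pixels), "R" (3x3) and "t" (3): a world point X has camera coordinates R X + t. Camera axes: x right, y down, z forward; pixel columns grow to the right and rows downward; lengths in m; the calibration is good to about 2 mm. A picture is of the moment at which its call begins: read the wrist's pose just before it. get_calibration takes no time and is no camera call; for the wrist camera it gives the pose at the moment of the call.
- r.finish_job(): hands the job in, once; it reports no verdict.
Trained networks look in the newest picture that a camera, given by its name, has taken for a name from the list of things; names that differ only in an ending like _2 or _b are one class to them, and where a whole thing is asked for, a point or a joint stands for the part that bears it (a point fixed in the world has none). Each returns a list of dicts, best first, with "score" (0 to 1); they miss things now and then, are a little off and sometimes report something else, mostly with a low value. They report only what shows in the picture. A call takes as long as a camera call. They do not tell look-alikes from the thing itself.
- r.cut_out(thing, camera): "pixels" (420x560 bool, what is visible of it) and "rect" ([left, top, right, bottom] in pixels, round what is visible of it).
The state is a dict: "clock": time; "q": joint angles; "qd": joint speeds; "joint_torque": joint torques, N m; "tool_pos": TCP position; "eef_rot": TCP orientation; "contact_force": force on the tool from outside, world axes, zero at the start; "moment": the same for the moment, N m; "opening": opening from 0.0 (shut) to 1.0 (fully open).
Only numpy, scipy, OpenCV 4.12 (cv2) and the standard library are available. Lean on these libraries where they do the work, as an engineer would, in place of code of your own. Each camera call takes 0.05 s, during which the arm holds its last target.

TASK

Sweep the three small pine off-cuts lying on the bench (the square one, the long one and the notched one) across the bench top, over the sloping front lip and well into the open steel scoop, pushing them with the fingers. Slide them only: do not pick up or tip over any off-cut. Leave the tape measure, tin, screwdriver, try square, glue bottle and carpenter's pencil where they are.

Things in the scene. Friction and masses are not known exactly. Their poses are not given: they have to be found in the camera images.
- scoop: Fixed steel scoop like a wide dustpan, open on top and in front. Origin: on the bench, mid front lip; x runs level into it, y along the lip, z up. Depth 155 (x), width 310 outside, 304 inside; back and side walls 3 thick, 35 high. Floor: ramp from 0 at the lip to 2 high at x = 20, then level. Wooden handle behind it (x 155 to 252, 24 thick, top 34 high).
- square_offcut: Square pine off-cut, 50 x 50 x 22 high, 25 to 50 g, loose and flat on the bench. Origin: centre of its underside, z up. The three off-cuts start 80 to 120 in front of the scoop's lip, one near the middle, and one about 125 to each side, in any order and at any turn.
- long_offcut: Oblong pine off-cut, 75 (its x) x 42 (its y) x 20 high, 27 to 53 g, loose and flat on the bench. Origin: centre of its underside, z up.
- notched_offcut: L-shaped pine off-cut: a 60 x 60 x 22 high square with one 30 x 30 corner sawn out, 25 to 50 g, loose and flat on the bench. Origin: on the underside below its centre of mass; in its own x, y the outline runs from -25 to 35 in both, and the missing corner is x 5 to 35, y 5 to 35.
- tape: Bystander: tape measure lying flat, grey, round, 52 across with a small mouthpiece at x, -y of its rim reaching 28 out, 32 high, 250 g. Origin: centre of its underside. It and the tin lie about 195 in front of the scoop's lip, about 80 either side of the middle, between the off-cuts on the robot's side.
- tin: Bystander: small closed metal drill-bit tin, 36 (x) x 52 (y) x 26 high, 200 g. Origin: centre of its underside.
- screwdriver: Bystander: black-handled screwdriver, 190 long, lying along its x on the right of the bench.
- try_square: Bystander: try square lying flat on the left of the bench: wooden stock 20 x 130 x 16 and steel blade 160 long along its x. Origin: under the middle of the stock.
- glue: Bystander: white plastic glue bottle, 60 across, 180 high, standing on the left. Origin: centre of its underside.
- carpenter_pencil: Bystander: flat wooden carpenter's pencil, 170 (its x) x 14 x 9 high, lying on the right of the bench beside the screwdriver. Origin: centre of its underside.
Mind the look-alikes: they are no part of the job. Leave any red look-alike of the notched_offcut alone.

How it is judged:
At the end, for the whole second after the job is handed in: Each of the three off-cuts lies flat and at rest (under 20 mm/s) on the scoop's floor: its origin is at least 20 mm past the front lip and between the side and back walls, no higher than 12 mm and tilted less than 0.2 rad (x of square_offcut in the frame of scoop between 0.02 and 0.15 m and y of square_offcut in the frame of scoop between -0.15 and 0.15 m and height (world z) of each of square_offcut, long_offcut, notched_offcut below 0.012 m and angle between each of square_offcut, long_offcut, notched_offcut's own z axis and vertical below 0.2 rad and linear speed of each of square_offcut, long_offcut, notched_offcut below 0.02 m/s and x of long_offcut in the frame of scoop between 0.02 and 0.15 m and y of long_offcut in the frame of scoop between -0.15 and 0.15 m and x of notched_offcut in the frame of scoop between 0.02 and 0.15 m and y of notched_offcut in the frame of scoop between -0.15 and 0.15 m); the robot touches nothing.
It fails at once if an off-cut is lifted (origin more than 20 mm above the bench) or tipped over (more than 0.7 rad) (height (world z) of any of square_offcut, long_offcut, notched_offcut above 0.02 m or angle between any of square_offcut, long_offcut, notched_offcut's own z axis and vertical above 0.7 rad).
It fails at once if an off-cut is pushed hard (over 5 N) with the arm or the gripper's body instead of the fingers (contact force between the arm and square_offcut above 5 N or contact force between the arm and long_offcut above 5 N or contact force between the arm and notched_offcut above 5 N).
It fails at once if the tape measure, tin, screwdriver, try square, glue bottle or carpenter's pencil is moved more than 15 mm or tipped more than 0.35 rad (distance of any of tape, tin, screwdriver, try_square, glue, carpenter_pencil from where it was at the start of the episode above 0.015 m or angle between any of tape, tin, try_square, glue's own z axis and vertical above 0.35 rad).
It also fails if it takes over 58 s, if anything falls off the work surface, if the arm or the gripper's body presses on something with over 40 N, if the wrist force passes 120 N, or if a joint passes its speed limit or range.

## Working session

There is one attempt and no reset: what is moved stays moved. The work goes in short steps, Python scripts to look and compute and a shell command to move; the robot and the scene stay as the last step left them, time stands still between calls to the robot, and variables do not carry over. Pictures are saved under pics/ and viewed, and the job is handed in when it is done.

```bash
mkdir -p pics; python3 - <<'E'
from plant import r
import cv2,numpy as np
for n in("scene","top"):
    im=r.snapshot(n); cv2.imwrite(f"pics/{n}0.png",im[:,:,::-1])
    c=r.get_calibration(n);print(n,c)
s=r.get_state();print(s)
E
```

```text
scene {'mtx': array([[540.6453    ,   0.        , 281.11011493],
       [  0.        , 540.6453    , 202.8871605 ],
       [  0.        ,   0.        ,   1.        ]]), 'R': array([[-0.23005097,  0.97313304, -0.00941509],
       [ 0.66444559,  0.14999314, -0.73212985],
       [-0.71104755, -0.17468299, -0.68110002]]), 't': array([ 0.09756448, -0.30840144,  1.93924906])}
top {'mtx': array([[381.22945485,   0.        , 284.89479792],
       [  0.        , 381.22945485, 212.86838945],
       [  0.        ,   0.        ,   1.        ]]), 'R': array([[ 4.99912824e-05, -9.99965850e-01, -8.26414280e-03],
       [-9.87476331e-01,  1.25444725e-03, -1.57762232e-01],
       [ 1.57767212e-01,  8.16853215e-03, -9.87442546e-01]]), 't': array([0.02584024, 0.52691739, 0.89661866])}
{'clock': 0.1, 'q': array([-1.26320355,  0.68989287, -0.1945156 ,  1.56622655,  0.15728922,
        0.90251485, -0.21512517]), 'qd': array([ 0.00048228, -0.00161313,  0.00075835, -0.00345586, -0.00066485,
        0.00034694, -0.00148351]), 'joint_torque': array([-2.78371343e-03, -5.28498352e+01, -1.27132427e+00, -1.53836864e+01,
       -5.26146346e-02,  1.97510664e-03,  5.36040068e-05]), 'tool_pos': array([0.168867  , 0.60109941, 0.19919829]), 'eef_rot': array([ 7.96977456e-01,  6.04008486e-01, -6.21254646e-04,  5.44589295e-04]), 'contact_force': array([0.9567958 , 0.28421133, 0.3704615 ]), 'moment': array([0.01377146, 0.03130487, 0.01102952]), 'opening': 1.001131728431989}
```

View pics/scene0.png

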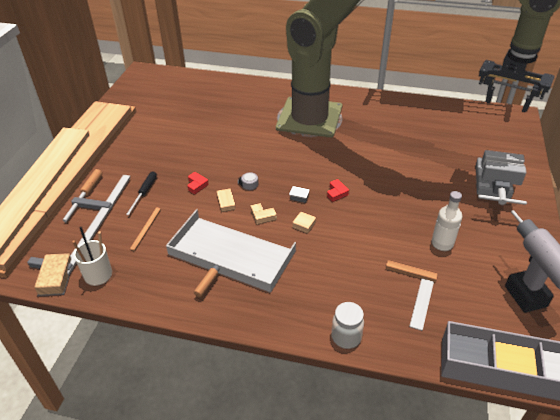

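View pics/top0.png

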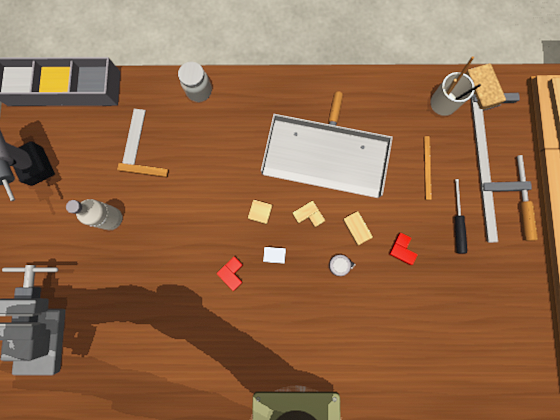

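Top view: pale square off-cut (260,211), notched pine one (309,213), long one (358,228). Red L-shaped look-alikes are at (230,273) and (403,249). The tin is at (274,255), the tape at (341,265), and the scoop lip runs from (263,165) to (383,195).

```bash
cat > h.py <<'E'
from plant import r
import cv2,numpy as np
def unproj(px,z,name="top"):
    c=r.get_calibration(name);K,R,t=c["mtx"],c["R"],c["t"]
    px=np.asarray(px,float).reshape(-1,2)
    d=(np.linalg.inv(K)@np.c_[px,np.ones(len(px))].T).T@R
    C=-R.T@t
    return C+d*((z-C[2])/d[:,2])[:,None]
def proj(X,name="top"):
    c=r.get_calibration(name);p=(np.asarray(X).reshape(-1,3)@c["R"].T+c["t"])@c["mtx"].T
    return p[:,:2]/p[:,2:]
H=dict(square_offcut=.022,long_offcut=.02,notched_offcut=.022,tape=.032,tin=.026,scoop=.0)
E
python3 - <<'E'
from h import *
im=r.snapshot("top")
big=cv2.resize(im[150:300,190:430],None,fx=3.3,fy=3.3,interpolation=cv2.INTER_CUBIC)
for n,h in H.items():
    for o in r.cut_out(n,"top")[:3]:
        m=o["pixels"].astype(np.uint8)
        ys,xs=np.nonzero(m)
        P=unproj(np.c_[xs,ys],h)[:,:2].astype(np.float32)
        rc=cv2.minAreaRect(P)
        print(n,round(o["score"],2),o["rect"],"mean",P.mean(0).round(3),"box",cv2.boxPoints(rc).round(3).tolist())
cv2.imwrite("pics/crop1.png",big[:,:,::-1])
# scoop lip / walls
E
```

```text
square_offcut 0.68 [247.2, 199.4, 271.1, 225.4] mean [0.533 0.088] box [[0.5009999871253967, 0.06800000369548798], [0.5519999861717224, 0.054999999701976776], [0.5659999847412109, 0.10899999737739563], [0.5139999985694885, 0.12200000137090683]]
long_offcut 0.72 [341.2, 214.5, 373.2, 242.9] mean [ 0.493 -0.154] box [[0.44999998807907104, -0.15199999511241913], [0.47099998593330383, -0.19099999964237213], [0.5360000133514404, -0.15600000321865082], [0.5149999856948853, -0.11699999868869781]]
long_offcut 0.25 [261.4, 248.4, 288.7, 263.1] mean [0.427 0.052] box [[0.40799999237060547, 0.02500000037252903], [0.4449999928474426, 0.02500000037252903], [0.4449999928474426, 0.07999999821186066], [0.40799999237060547, 0.07999999821186066]]
notched_offcut 0.82 [218.4, 255.8, 242.8, 292.3] mean [0.381 0.159] box [[0.335999995470047, 0.15299999713897705], [0.38199999928474426, 0.1080000028014183], [0.4259999990463257, 0.15299999713897705], [0.3799999952316284, 0.1979999989271164]]
notched_offcut 0.8 [389.5, 232.0, 415.7, 266.0] mean [ 0.439 -0.264] box [[0.4000000059604645, -0.2840000092983246], [
[... 875 characters left out ...]
6, 95.4, 390.8, 198.3] mean [ 0.694 -0.084] box [[0.5730000138282776, -0.22300000488758087], [0.8349999785423279, -0.2770000100135803], [0.9010000228881836, 0.039000000804662704], [0.6389999985694885, 0.09300000220537186]]
scoop 0.59 [451.8, 179.5, 470.5, 256.3] mean [ 0.495 -0.419] box [[0.4300000071525574, -0.4050000011920929], [0.4309999942779541, -0.4350000023841858], [0.6200000047683716, -0.4300000071525574], [0.6190000176429749, -0.4009999930858612]]
scoop 0.21 [344.5, 215.8, 371.2, 241.2] mean [ 0.496 -0.157] box [[0.453000009059906, -0.15399999916553497], [0.4729999899864197, -0.19300000369548798], [0.5389999747276306, -0.1589999943971634], [0.5199999809265137, -0.11999999731779099]]
```

View pics/crop1.png

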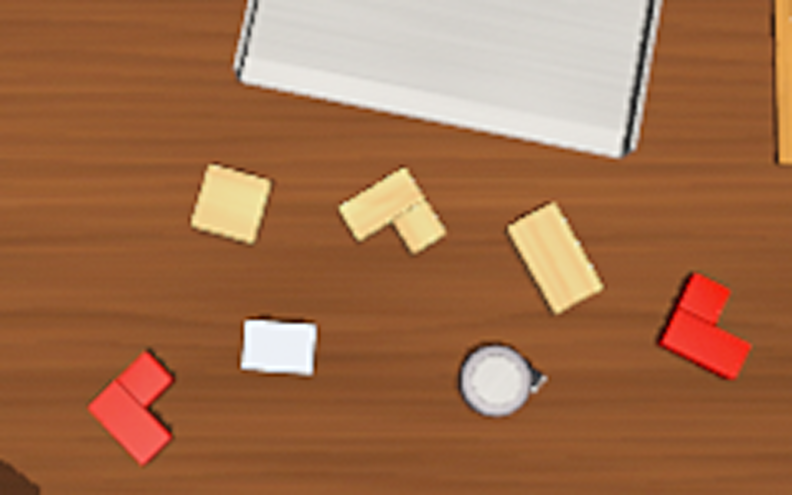

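```bash
cat >> h.py <<'E'
def scoopT():
    # corners px lip (left,right) 
    L,Rr=unproj([[262.3,174.6],[378.8,197.4]],0)[:,:2]
    return L,Rr
E
python3 - <<'E'
from h import *
im=r.snapshot("top");im=im.copy()
L,R=scoopT();print(L,R,np.linalg.norm(L-R))
yv=(L-R)/np.linalg.norm(L-R);xv=np.array([yv[1],-yv[0]]);o=(L+R)/2
print("o",o,"xv",xv,"ang",np.degrees(np.arctan2(xv[1],xv[0])))
np.savez("scoop.npz",o=o,xv=xv,yv=yv)
S=lambda a,b,z:np.r_[o+xv*a+yv*b,z]
big=cv2.resize(im[90:300,190:430],None,fx=2.8,fy=2.8,interpolation=cv2.INTER_CUBIC)
def poly(pts,col):
    p=((proj(pts)-[190,90]+.5)*2.8).astype(int);cv2.polylines(big,[p],True,col,1)
poly([S(0,.155,0),S(0,-.155,0),S(.155,-.155,.035),S(.155,.155,.035)],(0,255,0))
poly([S(.02,.152,.002),S(.02,-.152,.002),S(.152,-.152,.002),S(.152,.152,.002)],(0,0,255))
for n in("square_offcut","long_offcut","notched_offcut","tape","tin"):
    for ob in r.cut_out(n,"top")[:3]:
        ys,xs=np.nonzero(ob["pixels"])
        P=unproj(np.c_[xs,ys],H[n])[:,:2]
        b=cv2.boxPoints(cv2.minAreaRect(P.astype(np.float32)))
        q=lambda P:np.c_[(P-o)@xv,(P-o)@yv].round(3)
        print(n,round(ob["score"],2),"mean",q(P.mean(0)[None]).tolist(),"box",q(b).tolist())
        poly(np.c_[b,np.full(4,H[n])],(255,0,255))
cv2.imwrite("pics/ov1.png",big[:,:,::-1])
E
```

```text
[0.63510973 0.0849957 ] [ 0.57381325 -0.2168583 ] 0.30801476835306524
o [ 0.60446149 -0.0659313 ] xv [ 0.97999848 -0.19900499] ang -11.478779516910501
square_offcut 0.82 mean [[-0.1, 0.139]] box [[-0.128, 0.114], [-0.075, 0.111], [-0.071, 0.162], [-0.124, 0.166]]
square_offcut 0.27 mean [[0.102, -0.256]] box [[0.018, -0.274], [0.18, -0.251], [0.178, -0.236], [0.015, -0.259]]
long_offcut 0.56 mean [[-0.191, -0.084]] box [[-0.226, -0.092], [-0.181, -0.117], [-0.155, -0.072], [-0.2, -0.047]]
long_offcut 0.55 mean [[-0.092, -0.108]] box [[-0.136, -0.117], [-0.106, -0.151], [-0.048, -0.101], [-0.078, -0.066]]
notched_offcut 0.85 mean [[-0.081, 0.018]] box [[-0.132, 0.022], [-0.091, -0.026], [-0.043, 0.015], [-0.084, 0.063]]
notched_offcut 0.81 mean [[-0.265, 0.177]] box [[-0.305, 0.162], [-0.253, 0.129], [-0.22, 0.18], [-0.272, 0.213]]
notched_offcut 0.69 mean [[-0.123, -0.227]] box [[-0.158, -0.256], [-0.098, -0.273], [-0.08, -0.209], [-0.141, -0.193]]
tape 0.82 mean [[-0.19, -0.082]] box [[-0.227, -0.087], [-0.182, -0.117], [-0.153, -0.074], [-0.197, -0.044]]
tin 0.72 mean [[-0.199, 0.082]] box [[-0.212, 0.053], [-0.176, 0.06], [-0.186, 0.111], [-0.222, 0.103]]
tin 0.28 mean [[-0.082, 0.018]] box [[-0.132, 0.02], [-0.09, -0.025], [-0.046, 0.015], [-0.088, 0.061]]
```

View pics/ov1.png

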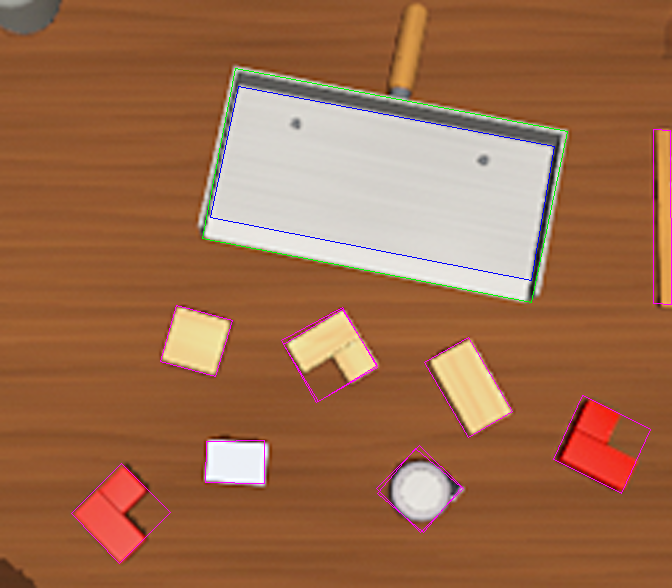

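The notched off-cut is the pine L at (309,213), since the other two L shapes at (230,273) and (403,249) are red. The crop confirms this. Next is a helper to work out tool shifts to targets in the scoop frame.

```bash
cat > go.py <<'E'
import sys,numpy as np
from plant import r
from scipy.spatial.transform import Rotation as Ro
d=np.load("scoop.npz");o,xv,yv=d["o"],d["xv"],d["yv"]
s=r.get_state();M=Ro.from_quat(s["eef_rot"]).as_matrix();p=s["tool_pos"]
q=p[:2]-o
h=np.degrees(np.arctan2(M[1,1],M[0,1]))+11.479
print("t",round(s["clock"],2),"scoopframe",(q@xv).round(4),(q@yv).round(4),"z",p[2].round(4),"head",h.round(2),"open",round(s["opening"],2),"F",s["contact_force"].round(1),"tz",M[:,2].round(3))
a=[float(v) for v in sys.argv[1:]]
if a:
    w=np.r_[o+xv*a[0]+yv*a[1],a[2]]-p
    print("tool shift m (current axes)",(M.T@w).round(4),"yaw turns",round(-(a[3]-h)/360,4))
    c,sn=np.cos(np.radians(a[3]-11.479)),np.sin(np.radians(a[3]-11.479))
    print("tool shift after yaw",np.round([-sn*w[0]+c*w[1],c*w[0]+sn*w[1],-w[2]],4))
E
python3 go.py -.137 .018 .15 0
```

```text
t 0.75 scoopframe -0.5597 0.5677 z 0.2 head -4.21 open 1.0 F [-1.  -0.5 -0.1] tz [ 0.  0. -1.]
tool shift m (current axes) [-0.5172  0.4618  0.0499] yaw turns -0.0117
tool shift after yaw [-0.5497  0.4227  0.05  ]
```

```bash
python3 -m jog '[[0,0,0,-0.0117,0],[-0.0275,0.0211,0,0,1],[-0.0275,0.0211,0,0,1],[-0.0275,0.0211,0,0,1],[-0.0275,0.0211,0,0,1],[-0.0275,0.0211,0,0,1],[-0.0275,0.0211,0,0,1],[-0.0275,0.0211,0,0,1],[-0.0275,0.0211,0,0,1],[-0.0275,0.0211,0,0,1],[-0.0275,0.0211,0,0,1],[-0.0275,0.0211,0,0,1],[-0.0275,0.0211,0,0,1],[-0.0275,0.0211,0,0,1],[-0.0275,0.0211,0,0,1],[-0.0275,0.0211,0,0,1],[-0.0275,0.0211,0,0,1],[-0.0275,0.0211,0,0,1],[-0.0275,0.0211,0,0,1],[0,0,0,0,1]]' 10; python3 go.py -.137 .018 .05 0
```

```text
clock: 2.75
tool_pos: [0.4447, 0.0362, 0.1999]
eef_rot: [0.777, 0.629, -0.0, 0.001]
contact_force: [0.7, -0.0, -0.3]
opening: 0.007
t 2.75 scoopframe -0.1769 0.0682 z 0.1999 head -0.5 open 0.01 F [ 0.7 -0.  -0.3] tz [ 0.002 -0.002 -1.   ]
tool shift m (current axes) [-0.0496  0.0401  0.1501] yaw turns -0.0014
tool shift after yaw [-0.0502  0.0399  0.1499]
```

```bash
python3 -m jog '[[-0.025,0.02,0.02,-0.0014,1],[-0.025,0.02,0.03,0,1],[0,0,0.03,0,1],[0,0,0.03,0,1],[0,0,0.03,0,1],[0,0,0,0,1],[0,0,0,0,1]]'; python3 go.py -.137 .018 .007 0
python3 - <<'E'
from h import *
im=r.snapshot("top");cv2.imwrite("pics/t2.png",cv2.resize(im[90:300,190:430],None,fx=3,fy=2.8)[:,:,::-1])
im=r.snapshot("wrist");cv2.imwrite("pics/w2.png",im[:,:,::-1])
E
```

```text
clock: 3.45
tool_pos: [0.4721, -0.015, 0.0602]
eef_rot: [0.771, 0.637, -0.0, -0.0]
contact_force: [0.3, 0.5, 0.1]
opening: 0.003
t 3.45 scoopframe -0.1398 0.0235 z 0.0602 head 0.56 open 0.0 F [0.3 0.5 0.1] tz [-0.001  0.    -1.   ]
tool shift m (current axes) [-0.0056  0.0028  0.0532] yaw turns 0.0016
tool shift after yaw [-0.0055  0.0028  0.0532]
```

View pics/t2.png

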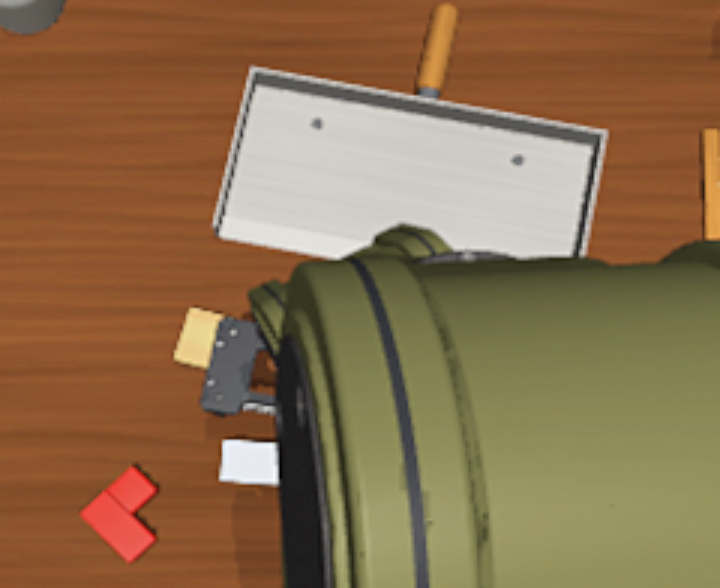

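View pics/w2.png

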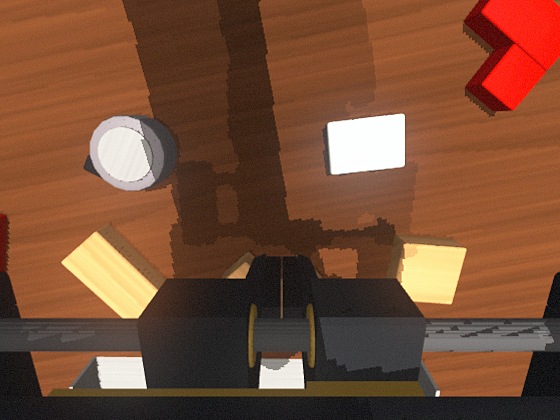

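```bash
python3 -m jog '[[-0.0055,0.0025,0.013,0.0016,1],[0,0,0.02,0,1],[0,0,0.01,0,1],[0,0,0.01,0,1],[0,0,0,0,1],[0,0,0,0,1]]'; python3 go.py -.06 .018 .007 0
python3 - <<'E'
from h import *
im=r.snapshot("wrist");cv2.imwrite("pics/w3.png",im[:,:,::-1])
E
```

```text
clock: 4.15
tool_pos: [0.4738, -0.0214, 0.0073]
eef_rot: [0.775, 0.632, 0.0, 0.0]
contact_force: [-0.7, 0.7, 0.3]
opening: 0.004
t 4.15 scoopframe -0.1369 0.0176 z 0.0073 head -0.05 open 0.0 F [-0.7  0.7  0.3] tz [ 0.  0. -1.]
tool shift m (current axes) [0.0005 0.0769 0.0003] yaw turns -0.0001
tool shift after yaw [0.0004 0.0769 0.0003]
```

View pics/w3.png

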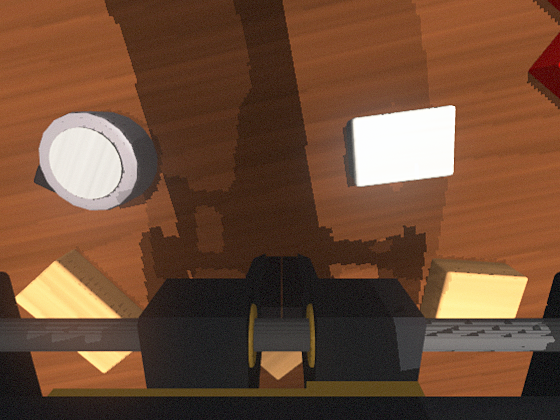

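```bash
python3 -m jog '[[0,0.012,0,0,1],[0,0.012,0,0,1],[0,0.012,0,0,1],[0,0.012,0,0,1],[0,0.012,0,0,1],[0,0.012,0,0,1]]';python3 go.py
python3 - <<'E'
from h import *
im=r.snapshot("wrist");cv2.imwrite("pics/w4.png",im[:,:,::-1])
im=r.snapshot("scene");cv2.imwrite("pics/s4.png",cv2.resize(im[140:300,140:380],None,fx=3,fy=3)[:,:,::-1])
E
```

```text
clock: 4.8
tool_pos: [0.5449, -0.0362, 0.0077]
eef_rot: [0.775, 0.632, 0.0, 0.0]
contact_force: [1.0, -0.8, -0.1]
opening: 0.004
t 4.8 scoopframe -0.0643 0.0173 z 0.0077 head -0.08 open 0.0 F [ 1.  -0.8 -0.1] tz [ 0.001  0.    -1.   ]
```

View pics/w4.png

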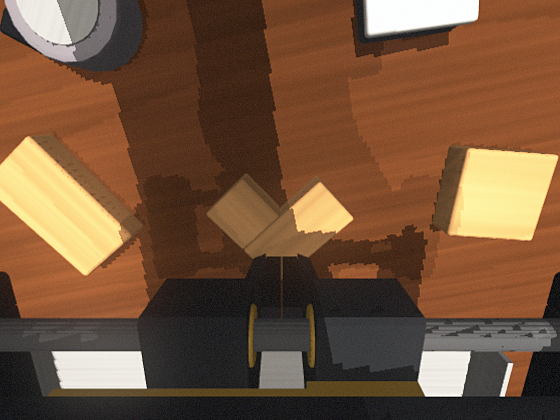

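View pics/s4.png

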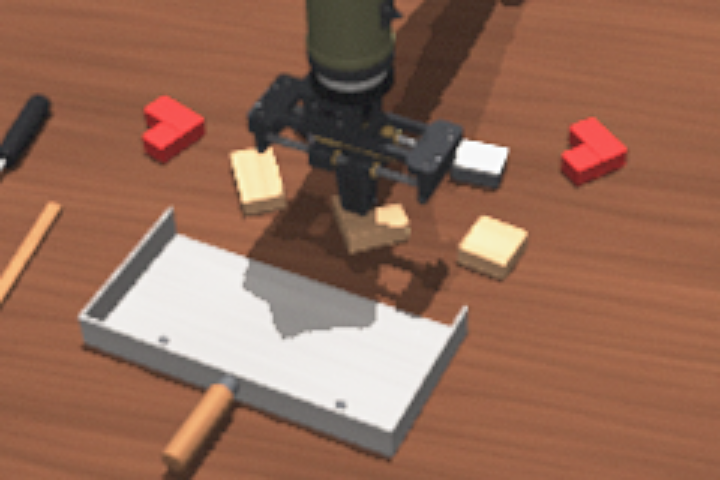

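```bash
python3 - <<'E'
from h import *
p=r.get_state()["tool_pos"];print(p)
d=np.load("scoop.npz");o,xv,yv=d["o"],d["xv"],d["yv"]
S=lambda a,b,z:np.r_[o+xv*a+yv*b,z]
pts=[p,p+[0,0,.05],S(-.2,.0818,.026),S(0,0,0),S(-.1,.139,.022),S(-.081,.018,.022)]
for n in("wrist","scene"):
    print(n,proj(pts,n).round(0).tolist())
c=r.get_calibration("wrist");print((-c["R"].T@c["t"]),c["R"].round(2))
r.snapshot("scene")
for o_ in r.cut_out("notched_offcut","scene"):print(o_["rect"],o_["score"])
r.snapshot("wrist")
for o_ in r.cut_out("notched_offcut","wrist"):
    ys,xs=np.nonzero(o_["pixels"]);P=unproj(np.c_[xs,ys],.022,"wrist")[:,:2]
    print(o_["rect"],o_["score"],"scoop",((P.mean(0)-o)@xv).round(3),((P.mean(0)-o)@yv).round(3))
E
```

```text
[ 0.54639255 -0.03643815  0.00766933]
wrist [[279.0, 245.0], [278.0, 285.0], [421.0, -23.0], [255.0, 323.0], [498.0, 192.0], [280.0, 225.0]]
scene [[259.0, 218.0], [258.0, 205.0], [299.0, 190.0], [244.0, 233.0], [303.0, 218.0], [262.0, 211.0]]
[ 0.47138758 -0.02000495  0.19292302] [[ 0.2   0.98  0.  ]
 [ 0.94 -0.19  0.29]
 [ 0.29 -0.06 -0.96]]
[329.5, 180.2, 347.2, 203.1] 0.78
[250.9, 203.1, 277.4, 222.5] 0.59
[187.3, 168.5, 209.1, 192.7] 0.59
[206.4, 175.0, 353.1, 256.7] 0.98 scoop -0.088 0.018
```

```bash
python3 - <<'E'
from h import *
p=r.get_state()["tool_pos"]
im=r.snapshot("scene").copy()
q=proj([p],"scene")[0]
b=cv2.resize(im[150:250,195:330],None,fx=5.5,fy=5.5,interpolation=cv2.INTER_NEAREST)
b=cv2.convertScaleAbs(b,alpha=1.8,beta=20)
cv2.circle(b,tuple(int(v) for v in (q-[195,150]+.5)*5.5),4,(0,255,0),1)
cv2.imwrite("pics/s5.png",b[:,:,::-1])
im=r.snapshot("wrist").copy()
q=proj([p],"wrist")[0]
b=cv2.convertScaleAbs(im[120:400,130:430],alpha=2.2,beta=20);b=cv2.resize(b,None,fx=2.1,fy=2.1)
cv2.circle(b,tuple(int(v) for v in (q-[130,120])*2.1),4,(0,255,0),1)
cv2.imwrite("pics/w5.png",b[:,:,::-1])
E
```

```text
(no output)
```

View pics/s5.png

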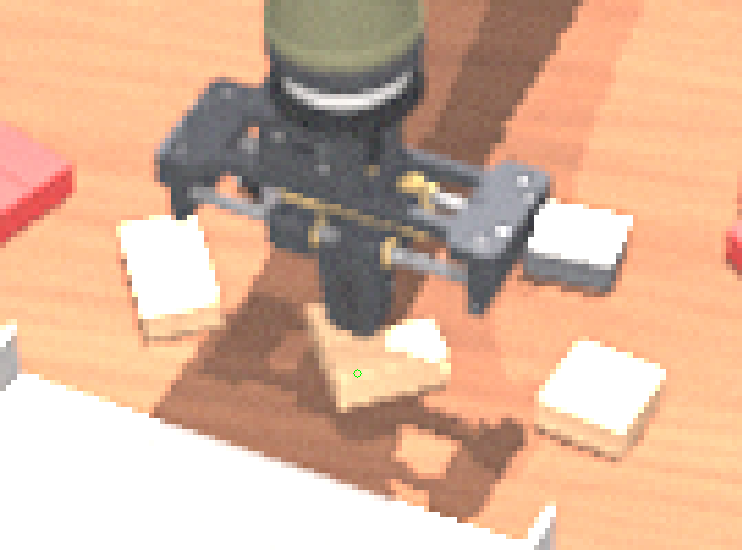

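View pics/w5.png

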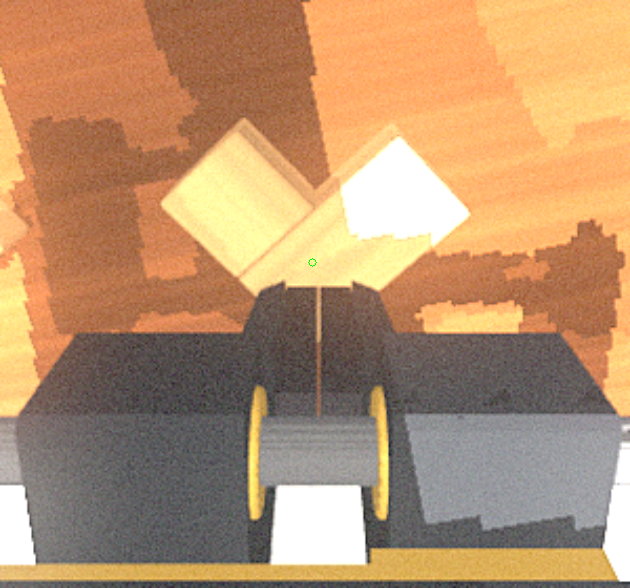

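Both views show the fingertips hovering above the piece. The piece hasn't moved, although the reported TCP z is 8 mm. I'll lift, open partly and compare the tips with the reported TCP.

```bash
python3 -m jog '[[0,-0.02,-0.03,0,1],[0,-0.02,-0.03,0,0.7],[0,-0.02,0,0,0.7],[0,0,0,0,0.7],[0,0,0,0,0.7]]'; python3 go.py
python3 - <<'E'
from h import *
p=r.get_state()["tool_pos"]
im=r.snapshot("wrist").copy()
q=proj([p,p+[0,0,.05]],"wrist");print(q)
b=cv2.convertScaleAbs(im,alpha=2,beta=20)
for v in q: cv2.circle(b,tuple(int(x) for x in v),4,(0,255,0),1)
cv2.imwrite("pics/w6.png",b[:,:,::-1])
im=r.snapshot("scene").copy()
q=proj([p,p+[0,0,.05]],"scene")
b=cv2.resize(im[150:250,195:330],None,fx=5.5,fy=5.5,interpolation=cv2.INTER_NEAREST)
b=cv2.convertScaleAbs(b,alpha=1.8,beta=20)
for v in q: cv2.circle(b,tuple(int(v) for v in (v-[195,150]+.5)*5.5),4,(0,255,0),1)
cv2.imwrite("pics/s6.png",b[:,:,::-1])
E
```

```text
clock: 5.7
tool_pos: [0.4856, -0.0239, 0.0669]
eef_rot: [0.774, 0.633, 0.0, 0.0]
contact_force: [0.1, 0.0, 0.4]
opening: 0.304
t 5.7 scoopframe -0.1248 0.0175 z 0.0669 head -0.04 open 0.3 F [0.1 0.  0.4] tz [ 0. -0. -1.]
[[278.76547776 244.31072239]
 [278.16851603 283.94536245]]
```

View pics/w6.png

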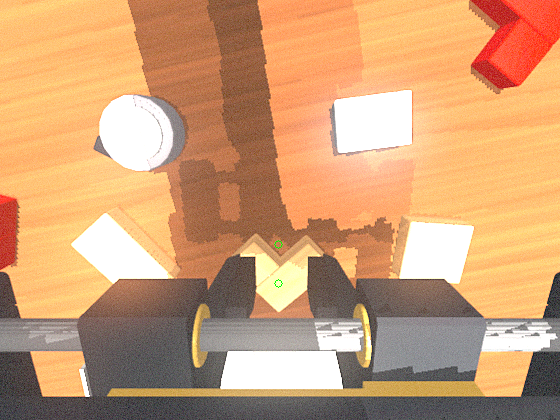

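View pics/s6.png

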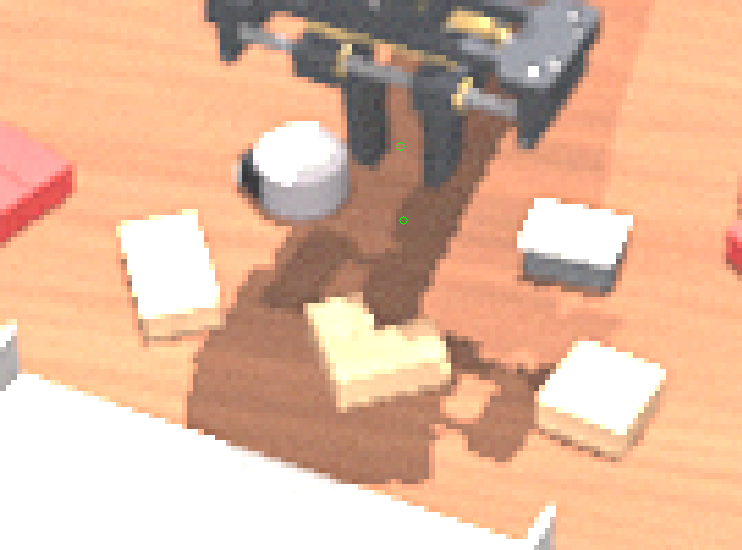

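```bash
python3 - <<'E'
from h import *
from scipy.spatial.transform import Rotation as Ro
from scipy.optimize import fsolve
s=r.get_state();p=s["tool_pos"];M=Ro.from_quat(s["eef_rot"]).as_matrix()
for th in(.012,.018,.024):
    f=lambda u:[proj([p+M@[0,u[0]-th/2,u[1]]],"wrist")[0][1]-257, proj([p+M@[0,u[0]+th/2,u[1]]],"scene")[0][1]-182]
    print(th,fsolve(f,[0,-.02]).round(4))
E
```

```text
0.012 [-0.0011 -0.0335]
0.018 [ 0.0004 -0.0369]
0.024 [ 0.0018 -0.0404]
```

```bash
python3 - <<'E'
from h import *
print(r.grip_depth)
p=r.get_state()["tool_pos"]
# refine tip rows at enlarged view
im=r.snapshot("wrist")
b=cv2.resize(cv2.convertScaleAbs(im[215:345,200:360],alpha=3,beta=30),None,fx=4.5,fy=4.5,interpolation=cv2.INTER_NEAREST)
cv2.imwrite("pics/w7.png",b[:,:,::-1])
E
```

```text
0.0187
```

View pics/w7.png

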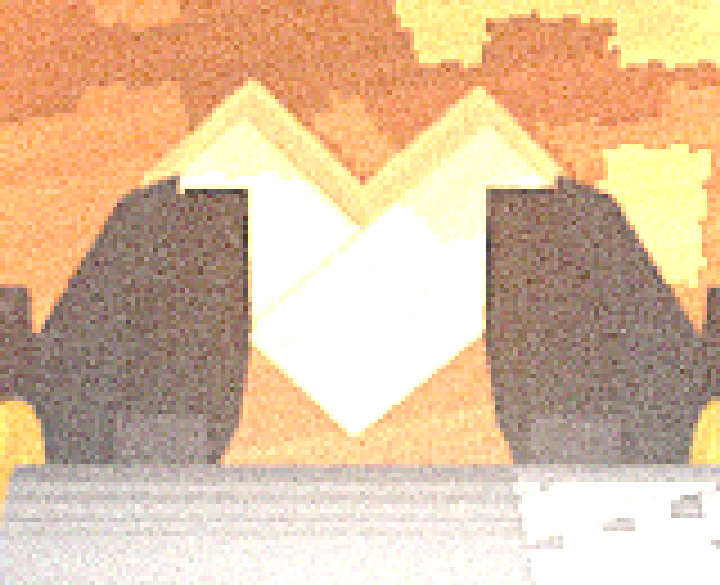

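```bash
python3 - <<'E'
from h import *
c=r.get_calibration("wrist");s=r.get_state();p=s["tool_pos"]
f=c["mtx"][0,0];w=s["opening"]*.088
print(f,"depth from gap",f*w/53.1,s["opening"])
for dz in(0,.01,.02,.03,.04):
  for dy in (-.009,):
    d=(p+[dy*.98,dy*-.2,dz]);print(dz,(c["R"]@d+c["t"])[2].round(4),proj([d],"wrist")[0][1].round(1))
E
```

```text
316.19104132883234 depth from gap 0.15871036722228254 0.3028778993894689
0 0.197 231.7
0.01 0.1874 237.5
0.02 0.1779 243.9
0.03 0.1683 251.0
0.04 0.1587 258.9
```

The picture evidence (tip edge in the wrist view, tip in the scene view, gap width) agrees: the real tips sit about 37 mm above the reported TCP. I'll go lower, in steps, watching the force.

```bash
python3 -m jog '[[0,-0.012,0.02,0,1],[0,0,0.02,0,1],[0,0,0.02,0,1],[0,0,0.01,0,1],[0,0,0.01,0,1],[0,0,0,0,1],[0,0,0,0,1]]'; python3 go.py -.137 .018 -.03 0
python3 - <<'E'
from h import *
im=r.snapshot("scene").copy()
b=cv2.resize(im[150:250,195:330],None,fx=5.5,fy=5.5,interpolation=cv2.INTER_NEAREST)
b=cv2.convertScaleAbs(b,alpha=1.8,beta=20)
cv2.imwrite("pics/s8.png",b[:,:,::-1])
E
```

```text
clock: 6.55
tool_pos: [0.4739, -0.0217, -0.013]
eef_rot: [0.775, 0.632, 0.0, 0.0]
contact_force: [-0.3, -0.8, -0.7]
opening: 0.006
t 6.55 scoopframe -0.1368 0.0174 z -0.013 head -0.08 open 0.01 F [-0.3 -0.8 -0.7] tz [ 0. -0. -1.]
tool shift m (current axes) [ 0.0006 -0.0002  0.017 ] yaw turns -0.0002
tool shift after yaw [ 0.0006 -0.0002  0.017 ]
```

View pics/s8.png

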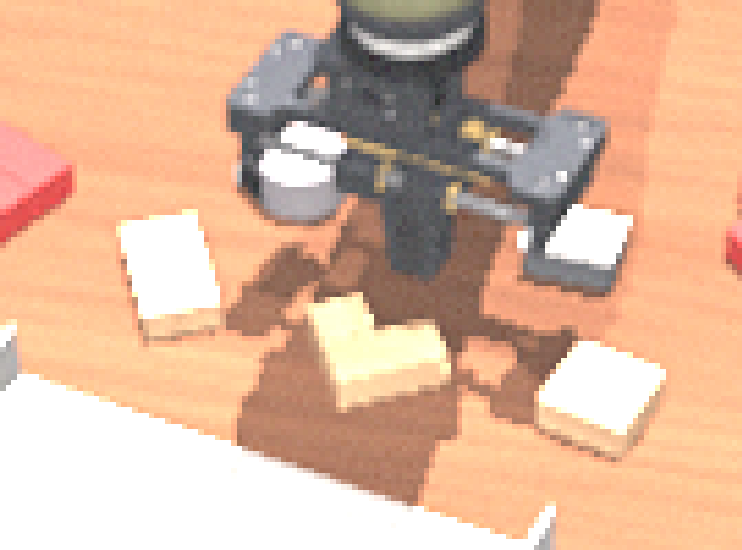

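```bash
python3 -m jog '[[0,0,0.005,0,1],[0,0,0.004,0,1],[0,0,0.004,0,1],[0,0,0,0,1],[0,0,0,0,1]]'; python3 go.py -.137 .018 -.03 0
python3 - <<'E'
from h import *
im=r.snapshot("scene").copy()
b=cv2.resize(im[150:250,195:330],None,fx=5.5,fy=5.5,interpolation=cv2.INTER_NEAREST)
b=cv2.convertScaleAbs(b,alpha=1.8,beta=20)
cv2.imwrite("pics/s9.png",b[:,:,::-1])
E
```

```text
clock: 7.1
tool_pos: [0.4735, -0.0216, -0.0262]
eef_rot: [0.775, 0.632, -0.0, -0.0]
contact_force: [0.3, -0.2, -0.3]
opening: 0.005
t 7.1 scoopframe -0.1372 0.0174 z -0.0262 head -0.06 open 0.01 F [ 0.3 -0.2 -0.3] tz [-0. -0. -1.]
tool shift m (current axes) [0.0006 0.0002 0.0038] yaw turns -0.0002
tool shift after yaw [0.0006 0.0002 0.0038]
```

View pics/s9.png

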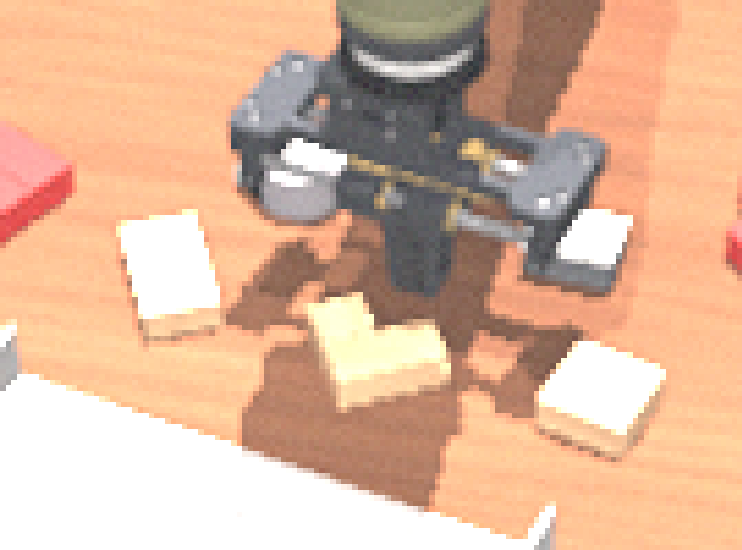

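```bash
python3 -m jog '[[0,0.012,0.001,0,1],[0,0.012,0,0,1],[0,0.012,0,0,1],[0,0.012,0,0,1],[0,0.012,0,0,1],[0,0.012,0,0,1],[0,0,0,0,1]]';python3 go.py
python3 - <<'E'
from h import *
im=r.snapshot("wrist");cv2.imwrite("pics/w10.png",cv2.convertScaleAbs(im,alpha=1.8)[:,:,::-1])
im=r.snapshot("scene").copy()
b=cv2.resize(im[150:270,175:330],None,fx=4.5,fy=4.5,interpolation=cv2.INTER_NEAREST)
cv2.imwrite("pics/s10.png",cv2.convertScaleAbs(b,alpha=1.5)[:,:,::-1])
E
```

```text
clock: 7.85
tool_pos: [0.546, -0.0365, -0.0269]
eef_rot: [0.775, 0.632, 0.001, 0.001]
contact_force: [-1.0, 0.6, -0.3]
opening: 0.005
t 7.85 scoopframe -0.0631 0.0172 z -0.0269 head -0.14 open 0.01 F [-1.   0.6 -0.3] tz [ 0.003  0.    -1.   ]
```

View pics/w10.png

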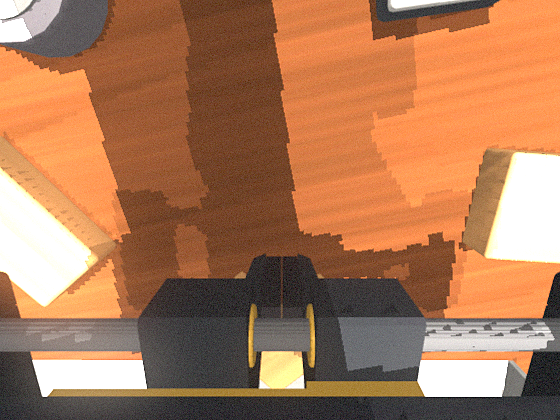

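View pics/s10.png

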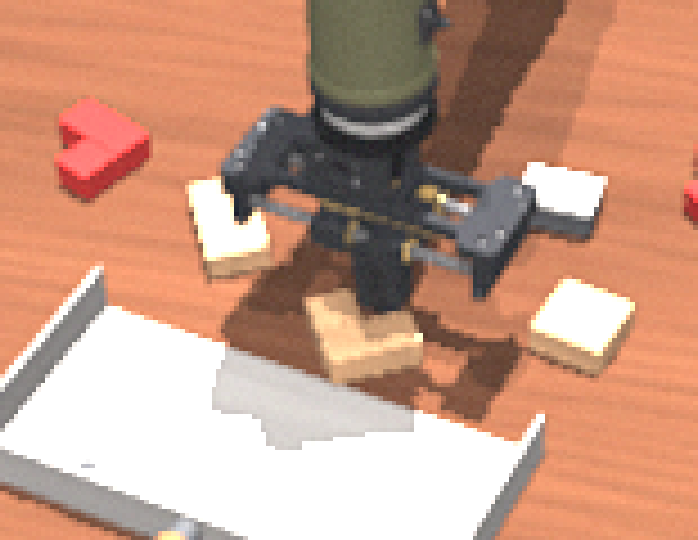

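```bash
python3 -m jog '[[0,0.012,0,0,1],[0,0.012,0,0,1],[0,0.012,0,0,1],[0,0.012,-0.001,0,1],[0,0.012,0,0,1],[0,0.012,0,0,1],[0,0.012,0,0,1],[0,0.012,0,0,1],[0,0.011,0,0,1],[0,0,0,0,1]]';python3 go.py -.137 -.15 .03 38
python3 - <<'E'
from h import *
im=r.snapshot("scene").copy()
b=cv2.resize(im[150:300,155:350],None,fx=4,fy=4,interpolation=cv2.INTER_NEAREST)
cv2.imwrite("pics/s11.png",cv2.convertScaleAbs(b,alpha=1.5)[:,:,::-1])
E
```

```text
clock: 8.95
tool_pos: [0.6493, -0.0575, -0.0263]
eef_rot: [0.775, 0.632, 0.0, 0.0]
contact_force: [-0.2, -0.1, 0.9]
opening: 0.004
t 8.95 scoopframe 0.0422 0.0172 z -0.0263 head -0.07 open 0.0 F [-0.2 -0.1  0.9] tz [ 0. -0. -1.]
tool shift m (current axes) [-0.1674 -0.179  -0.0563] yaw turns -0.1058
tool shift after yaw [-0.0214 -0.2442 -0.0563]
```

View pics/s11.png

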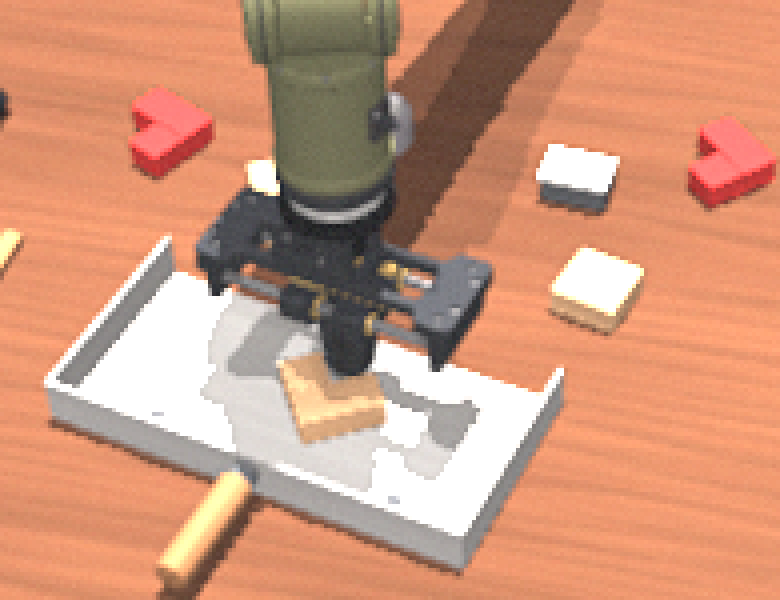

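```bash
python3 -m jog '[[0,-0.02,-0.005,0,1],[0,-0.01,-0.025,0,1],[0,0,-0.03,0,1],[0.0229,-0.0142,-0.01,0,1],[0.0229,-0.0142,0,0,1],[0.0229,-0.0142,0,0,1],[0.0229,-0.0142,0,0,1],[0.0229,-0.0142,0,0,1],[0.0229,-0.0142,0,0,1],[0.0229,-0.0142,0,0,1],[0.0229,-0.0142,0,0,1],[0,0,0,0,1],[0,0,0,0,1]]';python3 go.py -.1 .20 -.027 0
python3 - <<'E'
from h import *
d=np.load("scoop.npz");o,xv,yv=d["o"],d["xv"],d["yv"]
im=r.snapshot("wrist");cv2.imwrite("pics/w12.png",cv2.convertScaleAbs(im,alpha=1.4)[:,:,::-1])
im=r.snapshot("scene");
b=cv2.resize(im[150:300,155:350],None,fx=4,fy=4,interpolation=cv2.INTER_NEAREST)
cv2.imwrite("pics/s12.png",cv2.convertScaleAbs(b,alpha=1.5)[:,:,::-1])
for n in("square_offcut","long_offcut","notched_offcut"):
    for ob in r.cut_out(n,"scene")[:3]:
        ys,xs=np.nonzero(ob["pixels"]);P=unproj(np.c_[xs,ys],.015,"scene")[:,:2].mean(0)-o
        print(n,round(ob["score"],2),(P@xv).round(3),(P@yv).round(3))
E
```

```text
clock: 10.3
tool_pos: [0.5437, 0.1508, 0.0439]
eef_rot: [0.774, 0.633, -0.001, -0.0]
contact_force: [-0.2, -0.6, -0.0]
opening: 0.004
t 10.3 scoopframe -0.1027 0.2003 z 0.0439 head 0.04 open 0.0 F [-0.2 -0.6 -0. ] tz [-0.001 -0.001 -1.   ]
tool shift m (current axes) [-0.0003  0.0027  0.0709] yaw turns 0.0001
tool shift after yaw [-0.0003  0.0027  0.0709]
square_offcut 0.82 -0.097 0.143
long_offcut 0.65 -0.086 -0.102
notched_offcut 0.71 0.074 0.022
notched_offcut 0.54 -0.119 -0.224
```

View pics/w12.png

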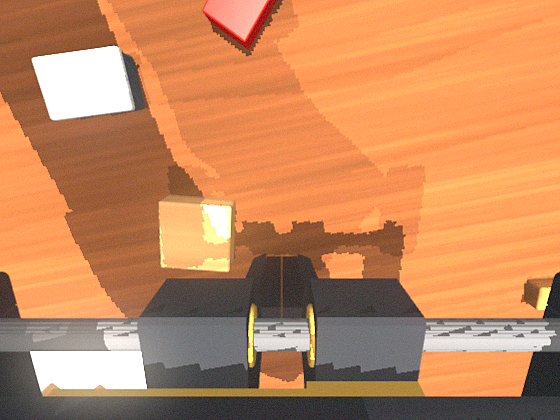

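View pics/s12.png

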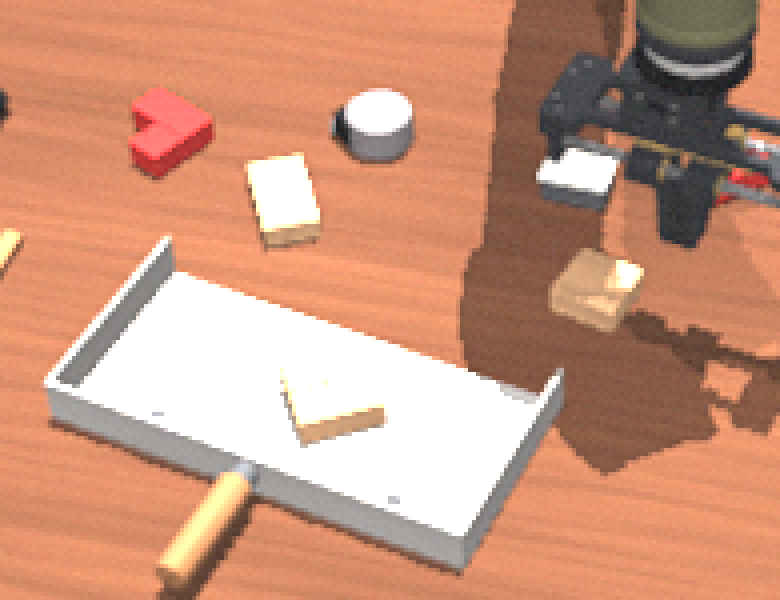

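```bash
python3 -m jog '[[0,0.003,0.025,0,1],[0,0,0.025,0,1],[0,0,0.013,0,1],[0,0,0.008,0,1],[0,0,0,0,1],[-0.009,0,0,0,1],[-0.009,0,0,0,1],[-0.009,0,0,0,1],[-0.009,0,0,0,1],[-0.009,0,0,0,1],[-0.009,0,0,0,1],[0,0,0,0,1],[0,0,0,0,1]]';python3 go.py
python3 - <<'E'
from h import *
d=np.load("scoop.npz");o,xv,yv=d["o"],d["xv"],d["yv"]
im=r.snapshot("wrist");cv2.imwrite("pics/w13.png",cv2.convertScaleAbs(im,alpha=1.4)[:,:,::-1])
for ob in r.cut_out("square_offcut","wrist")[:2]:
        ys,xs=np.nonzero(ob["pixels"]);P=unproj(np.c_[xs,ys],.022,"wrist")[:,:2].mean(0)-o
        print(ob["rect"],round(ob["score"],2),(P@xv).round(3),(P@yv).round(3))
E
```

```text
clock: 11.85
tool_pos: [0.5371, 0.0971, -0.0271]
eef_rot: [0.775, 0.632, 0.0, -0.0]
contact_force: [0.7, 0.4, -0.7]
opening: 0.003
t 11.85 scoopframe -0.0985 0.1464 z -0.0271 head -0.09 open 0.0 F [ 0.7  0.4 -0.7] tz [-0.  0. -1.]
[138.7, 223.2, 250.1, 301.8] 0.88 -0.115 0.107
```

View pics/w13.png

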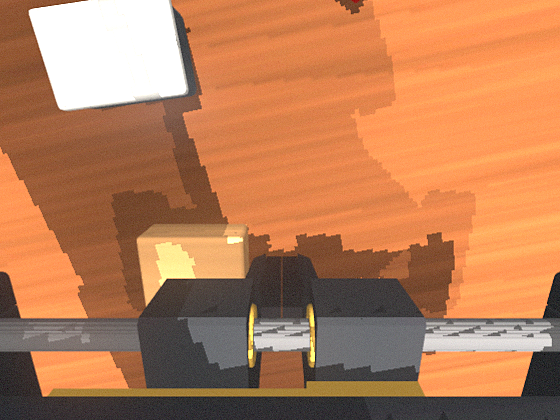

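```bash
python3 -m jog '[[0.012,0,0,0,1],[0,0,-0.025,0,1],[0,0,-0.025,0,0.72],[-0.012,-0.024,0,0,0.72],[-0.02,-0.024,0,0,0.72],[-0.02,0,0,0,0.72],[0,0,0,0,0.72],[0,0,0,0,0.72]]';python3 go.py -.146 .107 -.027 0
python3 - <<'E'
from h import *
d=np.load("scoop.npz");o,xv,yv=d["o"],d["xv"],d["yv"]
im=r.snapshot("wrist");cv2.imwrite("pics/w14.png",cv2.convertScaleAbs(im,alpha=1.4)[:,:,::-1])
for n in("square_offcut","tin"):
  for ob in r.cut_out(n,"wrist")[:1]:
        ys,xs=np.nonzero(ob["pixels"]);P=unproj(np.c_[xs,ys],H[n],"wrist")[:,:2]-o
        print(n,ob["rect"],round(ob["score"],2),"x",np.percentile(P@xv,[1,99]).round(3),"y",np.percentile(P@yv,[1,99]).round(3))
E
```

```text
clock: 12.75
tool_pos: [0.4833, 0.0693, 0.023]
eef_rot: [0.774, 0.633, 0.001, -0.0]
contact_force: [0.4, 0.2, 0.1]
opening: 0.275
t 12.75 scoopframe -0.1457 0.1084 z 0.023 head -0.04 open 0.28 F [0.4 0.2 0.1] tz [ 0.002  0.002 -1.   ]
tool shift m (current axes) [-0.0015 -0.0004  0.05  ] yaw turns -0.0001
tool shift after yaw [-0.0014 -0.0003  0.05  ]
square_offcut [253.0, 264.0, 313.0, 319.9] 0.6 x [-0.132 -0.092] y [0.093 0.128]
tin [183.3, 122.6, 284.7, 192.7] 0.57 x [-0.218 -0.181] y [0.057 0.109]
```

View pics/w14.png

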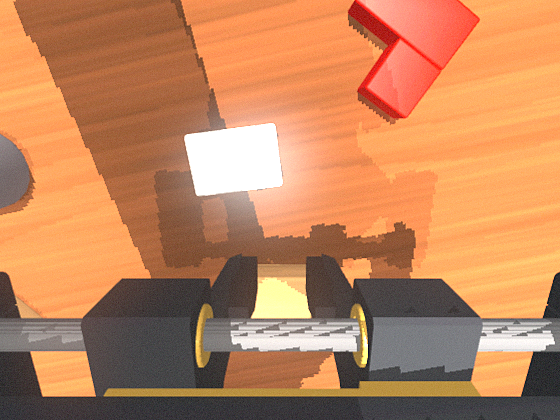

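```bash
python3 -m jog '[[-0.0015,-0.004,0.015,0,0.72],[0,0,0.02,0,0.72],[0,0,0.01,0,0.72],[0,0,0.005,0,0.72],[0,0,0,0,0.72],[0,0.012,0,0,0.72],[0,0.012,0,0,0.72],[0,0.012,0,0,0.72],[0,0.012,0,0,0.72],[0,0.012,0,0,0.72],[0,0.012,0,0,0.72],[0,0.012,0,0,0.72],[0,0,0,0,0.72]]';python3 go.py
python3 - <<'E'
from h import *
im=r.snapshot("scene");
b=cv2.resize(im[150:300,155:350],None,fx=4,fy=4,interpolation=cv2.INTER_NEAREST)
cv2.imwrite("pics/s15.png",cv2.convertScaleAbs(b,alpha=1.5)[:,:,::-1])
E
```

```text
clock: 14.2
tool_pos: [0.5625, 0.0497, -0.0262]
eef_rot: [0.775, 0.632, 0.002, 0.001]
contact_force: [0.1, -0.7, 0.1]
opening: 0.281
t 14.2 scoopframe -0.0641 0.105 z -0.0262 head -0.17 open 0.28 F [ 0.1 -0.7  0.1] tz [ 0.004  0.001 -1.   ]
```

View pics/s15.png

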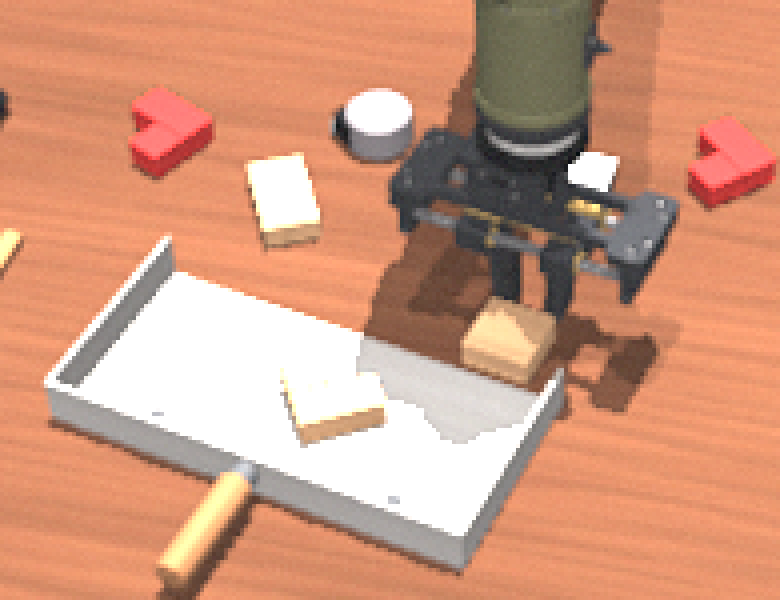

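Square is aligned and about to cross the lip inside the left wall. I'll keep pushing.

```bash
python3 -m jog '[[0,0.012,0,0,0.72],[0,0.012,0,0,0.72],[0,0.012,0,0,0.72],[0,0.012,0,0,0.72],[0,0.012,0,0,0.72],[0,0.012,0,0,0.72],[0,0.012,0,0,0.72],[0,0.012,0,0,0.72],[0,0.012,0,0,0.72],[0,0,0,0,0.72],[0,-0.02,-0.002,0,0.72],[0,-0.02,-0.02,0,0.72],[0,-0.01,-0.03,0,0.72],[0,0,-0.02,0,0.72]]';python3 go.py -.152 -.157 .04 39
python3 - <<'E'
from h import *
d=np.load("scoop.npz");o,xv,yv=d["o"],d["xv"],d["yv"]
im=r.snapshot("scene");
b=cv2.resize(im[150:300,155:350],None,fx=4,fy=4,interpolation=cv2.INTER_NEAREST)
cv2.imwrite("pics/s16.png",cv2.convertScaleAbs(b,alpha=1.5)[:,:,::-1])
for n in("square_offcut","long_offcut","notched_offcut"):
    for ob in r.cut_out(n,"scene")[:2]:
        ys,xs=np.nonzero(ob["pixels"]);P=unproj(np.c_[xs,ys],.015,"scene")[:,:2].mean(0)-o
        print(n,round(ob["score"],2),(P@xv).round(3),(P@yv).round(3))
E
```

```text
clock: 15.65
tool_pos: [0.6138, 0.0397, 0.0462]
eef_rot: [0.774, 0.633, -0.001, -0.001]
contact_force: [-0.1, 0.2, 0.1]
opening: 0.282
t 15.65 scoopframe -0.0118 0.1054 z 0.0462 head 0.07 open 0.28 F [-0.1  0.2  0.1] tz [-0.003 -0.    -1.   ]
tool shift m (current axes) [-0.2623 -0.1404  0.0068] yaw turns -0.1081
tool shift after yaw [-0.1157 -0.2741  0.0062]
square_offcut 0.85 0.079 0.106
square_offcut 0.29 0.117 -0.25
long_offcut 0.69 -0.086 -0.103
notched_offcut 0.73 -0.12 -0.226
notched_offcut 0.64 -0.261 0.183
```

View pics/s16.png

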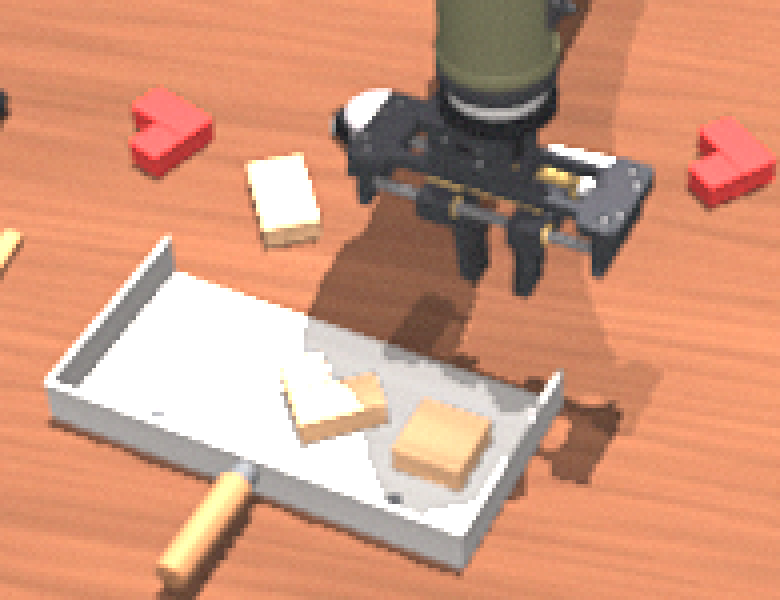

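```bash
python3 -m jog '[[-0.0216,-0.011,0,0,0.83],[-0.0216,-0.011,0,0,0.83],[-0.0216,-0.011,0,0,0.83],[-0.0216,-0.011,0,0,0.83],[-0.0216,-0.011,0,0,0.83],[-0.0216,-0.011,0,0,0.83],[-0.0216,-0.011,0,0,0.83],[-0.0216,-0.011,0,0,0.83],[-0.0216,-0.011,0,0,0.83],[-0.0216,-0.011,0,0,0.83],[-0.0216,-0.011,0,0,0.83],[-0.0216,-0.011,0,0,0.83],[0,0,0,-0.0228,0.83],[0,0,0,-0.0228,0.83],[0,0,0,-0.0228,0.83],[0,0,0,-0.0228,0.83],[0,0,0,-0.0228,0.83],[0,0,0,0,0.83],[0,0,0,0,0.83]]';python3 go.py -.144 -.154 -.027 41
python3 - <<'E'
from h import *
d=np.load("scoop.npz");o,xv,yv=d["o"],d["xv"],d["yv"]
print(r.get_state()["q"].round(2))
im=r.snapshot("wrist");cv2.imwrite("pics/w17.png",cv2.convertScaleAbs(im,alpha=1.4)[:,:,::-1])
for n in("long_offcut","notched_offcut","tape"):
  for ob in r.cut_out(n,"wrist")[:2]:
        ys,xs=np.nonzero(ob["pixels"]);P=unproj(np.c_[xs,ys],H[n],"wrist")[:,:2]-o
        b=cv2.boxPoints(cv2.minAreaRect(np.c_[P@xv,P@yv].astype(np.float32)))
        print(n,ob["rect"],round(ob["score"],2),b.round(3).tolist())
E
```

```text
clock: 17.75
tool_pos: [0.435, -0.1886, 0.0441]
eef_rot: [0.505, 0.863, 0.0, -0.001]
contact_force: [0.3, -0.4, -0.7]
opening: 0.167
t 17.75 scoopframe -0.1417 -0.1539 z 0.0441 head 40.77 open 0.17 F [ 0.3 -0.4 -0.7] tz [-0.002  0.001 -1.   ]
tool shift m (current axes) [ 0.0013 -0.0018  0.0712] yaw turns -0.0006
tool shift after yaw [ 0.0015 -0.0018  0.0711]
[ 0.55  0.8  -0.38  2.13  0.84  0.37  1.55]
long_offcut [251.3, 259.8, 306.8, 355.8] 0.93 [[-0.1379999965429306, -0.12300000339746475], [-0.11100000143051147, -0.15399999916553497], [-0.04899999871850014, -0.10000000149011612], [-0.07500000298023224, -0.0689999982714653]]
tape [347.5, 202.4, 446.0, 278.9] 0.69 [[-0.23000000417232513, -0.1080000028014183], [-0.18299999833106995, -0.1289999932050705], [-0.15700000524520874, -0.07000000029802322], [-0.20399999618530273, -0.04899999871850014]]
```

View pics/w17.png

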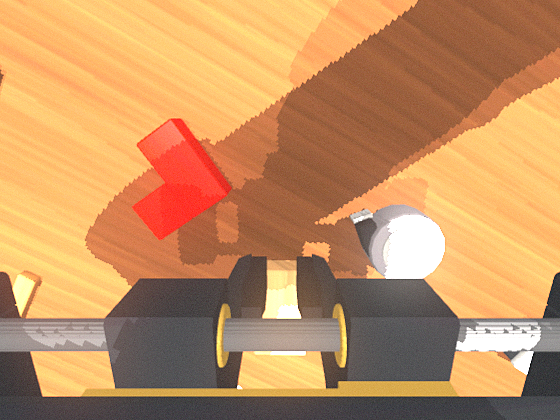

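```bash
python3 -m jog '[[0.0015,-0.002,0.025,0,0.83],[0,0,0.025,0,0.83],[0,0,0.013,0,0.83],[0,0,0.008,0,0.83],[0,0,0,0,0.83],[0,0.01,0,0,0.83],[0,0.01,0,0.004,0.83],[0,0.01,0,0.004,0.83],[0,0.01,0,0.006,0.83],[0,0.01,0,0.006,0.83],[0,0.01,0,0.006,0.83],[0,0.01,0,0.006,0.83],[0,0,0,0,0.83]]';python3 go.py 
python3 - <<'E'
from h import *
im=r.snapshot("scene");
b=cv2.resize(im[150:300,155:350],None,fx=4,fy=4,interpolation=cv2.INTER_NEAREST)
cv2.imwrite("pics/s18.png",cv2.convertScaleAbs(b,alpha=1.5)[:,:,::-1])
im=r.snapshot("wrist");cv2.imwrite("pics/w18.png",cv2.convertScaleAbs(im,alpha=1.4)[:,:,::-1])
E
```

```text
clock: 19.25
tool_pos: [0.4986, -0.1571, -0.0258]
eef_rot: [0.588, 0.809, 0.001, 0.001]
contact_force: [0.7, 0.1, 0.1]
opening: 0.165
t 19.25 scoopframe -0.0856 -0.1104 z -0.0258 head 29.43 open 0.17 F [0.7 0.1 0.1] tz [ 0.003  0.001 -1.   ]
```

View pics/s18.png

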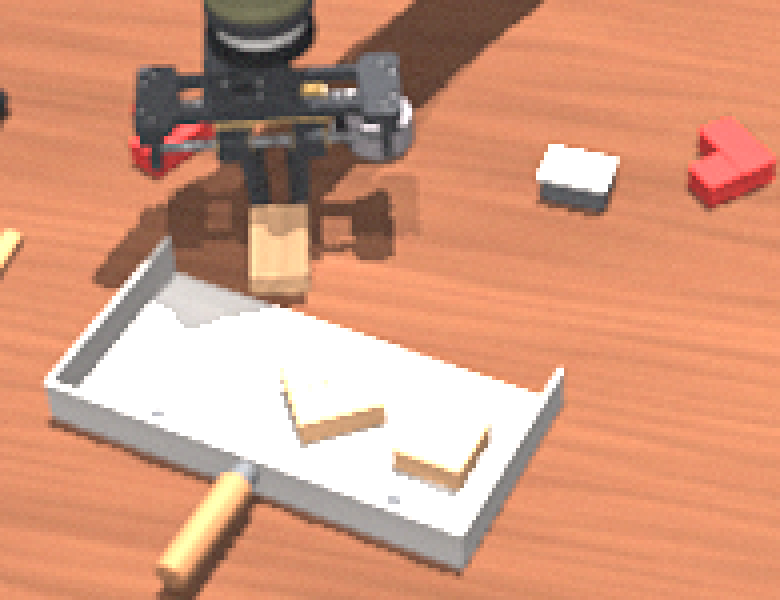

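View pics/w18.png

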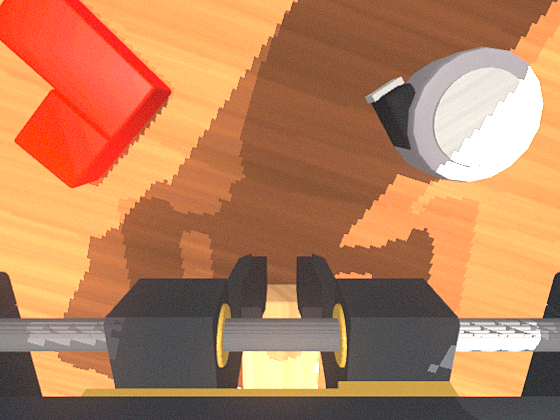

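```bash
python3 -m jog '[[0,0.01,0,0.0055,0.83],[0,0.01,0,0.0055,0.83],[0,0.01,0,0.0055,0.83],[0,0.01,0,0.0055,0.83],[0,0.01,0,0.0055,0.83],[0,0.01,0,0.0055,0.83],[0,0.01,0,0.0055,0.83],[0,0.01,0,0.0055,0.83],[0,0.01,0,0.0055,0.83],[0,0.01,0,0.0055,0.83],[0,0.01,0,0.0055,0.83],[0,0.01,0,0.0055,0.83],[0,0,0,0,0.83]]';python3 go.py 
python3 - <<'E'
from h import *
d=np.load("scoop.npz");o,xv,yv=d["o"],d["xv"],d["yv"]
im=r.snapshot("scene");
b=cv2.resize(im[150:300,155:350],None,fx=4,fy=4,interpolation=cv2.INTER_NEAREST)
cv2.imwrite("pics/s19.png",cv2.convertScaleAbs(b,alpha=1.5)[:,:,::-1])
for n in("square_offcut","long_offcut","notched_offcut"):
    for ob in r.cut_out(n,"scene")[:3]:
        ys,xs=np.nonzero(ob["pixels"]);P=unproj(np.c_[xs,ys],.015,"scene")[:,:2].mean(0)-o
        print(n,round(ob["score"],2),(P@xv).round(3),(P@yv).round(3))
E
```

```text
clock: 20.65
tool_pos: [0.6165, -0.1433, -0.026]
eef_rot: [0.742, 0.67, 0.001, 0.001]
contact_force: [0.1, 0.3, -0.3]
opening: 0.168
t 20.65 scoopframe 0.0272 -0.0734 z -0.026 head 5.61 open 0.17 F [ 0.1  0.3 -0.3] tz [ 0.002  0.    -1.   ]
square_offcut 0.6 0.079 0.108
long_offcut 0.85 0.078 -0.064
notched_offcut 0.81 0.074 0.02
notched_offcut 0.73 0.103 0.007
notched_offcut 0.69 -0.26 0.183
```

View pics/s19.png

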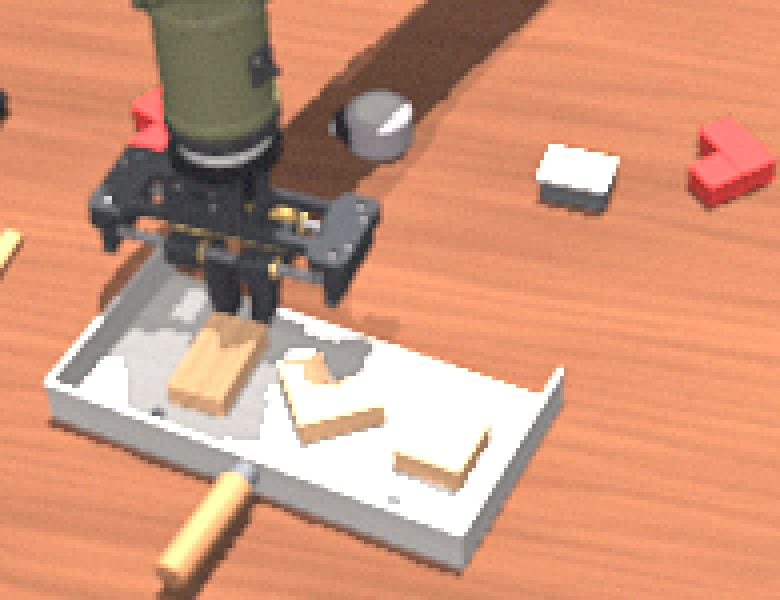

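All three are well in, so I'll retreat straight back, lift and check from above.

```bash
python3 -m jog '[[0,-0.02,0,0,0.83],[0,-0.02,-0.02,0,0.83],[0,0,-0.04,0,0.83],[0,0,-0.04,0,0.83],[0,0,-0.04,0,0.83],[0,-0.03,-0.03,0,0.83],[0,-0.03,0,0,0.83],[0.04,-0.03,0,0,0.83],[0.04,0,0,0,0.83],[0.04,0,0,0,0.83],[0.04,0,0,0,0.83],[0.04,0,0,0,0.83],[0.04,0,0,0,0.83],[0.04,0,0,0,0.83],[0.04,0,0,0,0.83],[0,0,0,0,0.83],[0,0,0,0,0.83],[0,0,0,0,0.83]]';python3 go.py
python3 - <<'E'
from h import *
d=np.load("scoop.npz");o,xv,yv=d["o"],d["xv"],d["yv"]
im=r.snapshot("top");
b=cv2.resize(im[90:300,190:430],None,fx=2.8,fy=2.8,interpolation=cv2.INTER_CUBIC)
cv2.imwrite("pics/t20.png",b[:,:,::-1])
for n in("square_offcut","long_offcut","notched_offcut","tape","tin"):
    for ob in r.cut_out(n,"top")[:3]:
        ys,xs=np.nonzero(ob["pixels"]);P=unproj(np.c_[xs,ys],H[n],"top")[:,:2].mean(0)-o
        print(n,round(ob["score"],2),(P@xv).round(3),(P@yv).round(3))
E
```

```text
clock: 22.65
tool_pos: [0.517, 0.1859, 0.1437]
eef_rot: [0.742, 0.67, -0.001, 0.0]
contact_force: [-0.4, -0.0, -0.0]
opening: 0.168
t 22.65 scoopframe -0.1358 0.2294 z 0.1437 head 5.6 open 0.17 F [-0.4 -0.  -0. ] tz [-0.001 -0.002 -1.   ]
square_offcut 0.68 0.076 0.103
long_offcut 0.77 0.073 -0.069
long_offcut 0.72 0.076 0.103
long_offcut 0.27 0.087 0.0
notched_offcut 0.92 -0.122 -0.227
notched_offcut 0.86 0.072 0.016
notched_offcut 0.62 0.074 0.508
tape 0.55 -0.191 -0.082
```

View pics/t20.png

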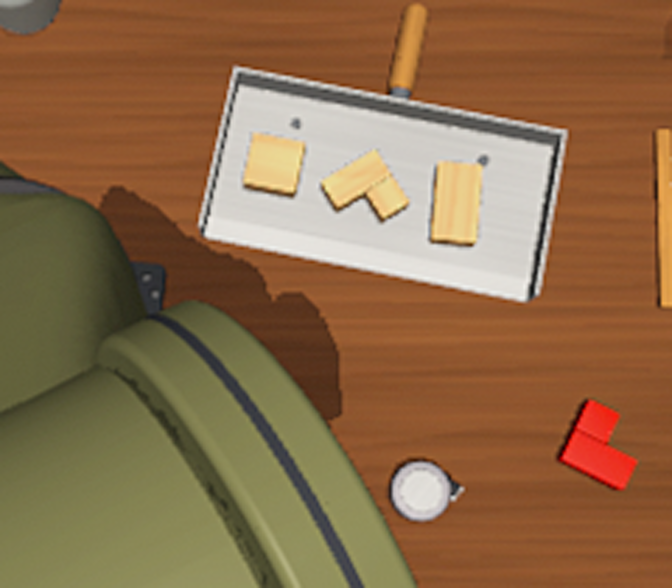

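The top view shows all three lying flat in the scoop, at crop pixels (275,163), (366,186) and (456,203). The tape and the red look-alike are unmoved. The arm hides the tin here, but the last scene view showed it in place. Arm is clear and at rest.

```bash
python3 -c "
from plant import r
print(r.finish_job())"
```

```text
the job is handed in; nothing more can be done
None
```

I swept all three off-cuts into the scoop with the fingers and handed the job in at about 23 s of the 58 s allowed; no verdict is reported.

- **Final positions:** from the top camera, in the scoop frame, the square one is at x 0.076, y 0.103. The notched one is at x 0.072, y 0.016, and the long one at x 0.073, y -0.069. All three are inside the limits and look flat. The arm was raised clear.
- **Things to leave alone:** the tape measured within about 1 mm of where it started. The tin was hidden by the arm in the last top view, but the scene picture just before showed it in its place. I did not measure the screwdriver, try square, glue bottle or pencil again, though the tool worked well away from them. The pine L was the only notched piece I touched. One red look-alike is unmoved in the last top view. The other was hidden there, but the scene picture before it showed it in place.
- **Check that disagreed:** the real fingertips turned out to be about 37 mm short of the reported TCP. My first push passed over the notched piece without moving it. I spotted this in the pictures and worked at a reported height of about -27 mm instead. Contact-force readings stayed around 1 N whenever I read them.

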